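# Stow the driver in the case with the locking lid stay

## Task

Put the electric screwdriver away: swing the tool case's lid up until its folding stay locks and let go so that the stay holds the lid alone, then lay the screwdriver in the two notched rests inside, its body centred across both. After that push the stay's knee back through straight (this lifts the lid slightly) so that the stay folds, and get the lid fully shut without slamming it; do not knock over the solvent bottle or the flux jar.

Things in the scene. Friction and masses are not known exactly. Their poses are not given: they have to be found in the camera images.
- case: Black tool case fixed to the bench, open box 200 (its x) x 260 (its y) x 75 mm high, walls and floor 5 mm, with a lid. Origin: centre of its underside; z up; +x points to the hinge side (away from the robot), -x to the front where the lid's bar is. The folding stay is outside its -y wall
- hinge_mid (a point): Middle of the lid's hinge line, which runs along the case's y, at the top of the case's +x wall, 76 mm above the bench
- lid (a joint): Lid angle, rad: 0 shut, grows as the lid swings up and away from the robot. The stay is straight at 1.36 (the most the lid can open) and, locked, holds the lid at about 1.32. Lid 10 mm thick, 0.5 kg, oil-damped hinge: unsupported, it sinks shut by itself in 3 to 5 s
- bar_mid (a point): Middle of the round steel pull bar of the lid: 12 mm thick, 100 mm long along the case's y, held 45 mm out from the lid's front edge by an arm at each end; 245 mm from the hinge line, 81 mm above the bench when shut. It can be pinched from above across its thickness, and turns between the fingers as the lid swings
- knee (a joint): Knee angle of the stay (two flat links of 107 mm from case to lid), rad: 0 folded, lid shut; 2.53 straight; 2.87 at the stop = locked, knee past straight to the front. A weak spring locks it once the lid is raised until the links are straight (lid 1.36); short of that the lid sinks again. Once unlocked and pushed to below about 2.2, the knee folds on by itself under the lid's weight
- thumb_bar (a point): Point on the thumb bar, a 14 mm round pin on the knee, sticking out 55 mm from the stay along the case's -y; the point is 40 mm out, 47 mm beyond the lid's edge: room for a finger. Locked, it is about 113 mm above the bench; 1 to 5 N towards the case's +x unlocks it. It circles at 107 mm about the stay's foot, 30 mm in front of the case's centre and 12 mm above the bench
- rest (a point): Where the middle of the screwdriver's body belongs: midway between the two rests in the case, 49 mm above the bench; axes as the case's. The rests are posts 12 mm thick, 80 mm apart along y, with notches 26 mm wide, 10 mm deep, floors 40 mm above the bench; the screwdriver lies along y across both, either way round
- driver_mid (a point): Middle of the electric screwdriver's aluminium body (half-way up), lying on the blue mat: square body 18 x 18 x 115 mm with rounded edges, along the point's x, with a thin dark nose of 37 mm at its +x end whose underside is clear of the mat; 90 g. A white marker pen and an ordinary screwdriver lie near it
- solvent: Clear solvent bottle with a red cap, 72 mm wide, 170 mm tall, origin at the centre of its underside
- flux: Small amber flux jar with a steel lid, 48 mm wide, 45 mm tall, origin at the centre of its underside
There are look-alikes about, which are no part of the job. Leave any turquoise or yellow look-alike of the part that bears driver_mid alone.

How it is judged:
On the way, in this order (a step that is already met when the one before it is completed fails the run):
1. the lid stands open, locked on its stay, and the robot has let go of it (value of joint lid above 1.26 rad and value of joint knee above 2.8 rad and contact force between the fingers and case below 0.3 N), for 0.3 s.
2. the screwdriver lies released in both notches, with the lid still locked open (value of joint knee above 2.75 rad and x of driver_mid in the frame of rest between -0.007 and 0.007 m and y of driver_mid in the frame of rest between -0.015 and 0.015 m and z of driver_mid in the frame of rest between -0.004 and 0.004 m and contact force between the fingers and driver below 0.1 N), for 0.2 s.
At the end, for the whole second after the job is handed in: The lid is shut (under 0.03 rad) with the stay folded (knee under 0.15 rad), and the screwdriver lies still in both notches, its middle within 7 mm across, 15 mm along and 4 mm in height of its place (value of joint lid below 0.03 rad and value of joint knee below 0.15 rad and x of driver_mid in the frame of rest between -0.007 and 0.007 m and y of driver_mid in the frame of rest between -0.015 and 0.015 m and z of driver_mid in the frame of rest between -0.004 and 0.004 m and linear speed of driver below 0.02 m/s); the robot touches nothing.
It fails at once if the lid slams: it nears shut faster than 2.2 rad/s (value of joint lid below 0.3 rad and velocity of joint lid below -2.2 rad/s).
It fails at once if the solvent bottle or the flux jar is knocked over (angle between any of solvent, flux's own z axis and vertical above 0.6 rad).
It also fails if it takes over 72 s, if anything falls off the work surface, if the arm or the gripper's body presses on something with over 40 N, if the wrist force passes 120 N, or if a joint passes its speed limit or range.

## Robot

A 6-joint arm with a two-finger parallel gripper is mounted at the origin on the work surface. World frame = base frame: x ahead of the robot, y to its left, z up, the work surface at z = 0. Lengths are in m, angles in rad, forces in N, time in s.
With the tool pointing down it reaches from about 0.35 to 0.725 m from the base axis. Payload 6 kg.
Tool frame: the origin (TCP) lies midway between the tips of the shut fingers; the grasp point (between the pads) lies 19 mm behind it; z points along the fingers, y is the line along which they close (so a half turn about z gives the same grasp; the last joint's range is limited). The gripper opens to 85 mm and grips with 20 to 120 N. Pads are 22 mm wide; open, the fingers measure 114 mm over their backs; the gripper's body (76 mm by 85 mm) begins 54 mm behind the grasp point. The pads swing forward as they close: fully open they stand 13 mm farther back than shut.
Start: joints at [-0.943, 0.04, 0.085, 0, -1.615, -0.334], TCP at [0.174, -0.574, 0.231] pointing down, gripper open.
Joint ranges: [-2.56, 2.56], [-1.29, 2.01], [-1.08, 1.49], [-3.29, 1.98], [-2.81, -0.18], [-2.99, 2.99]. Speed limits (rad/s): [2.57, 2.57, 3.01, 3.14, 3.14, 3.14].

## Interface

Orientations are given as a unit quaternion [w, x, y, z].
In Python, from rig import * gives the robot as it stands.
- The arm moves only by the tool step_arm, never from a script. Its argument "deltas" is a list of rows, each an object with "claw": the opening, from -1 (shut) to 1 (fully open), so that 0 is half open; "translation": the shift along the tool's x, y, z in cm, a list of three; "roll": the turn about the tool's z in rad. A call has 1 to 8 rows; each row is the pose to reach, as a shift and turn from the pose commanded when the call began, along the tool's axes at that moment; what a row does not reach only later rows make up. A row lasts 1/10 s, in which the tool goes at most 50 mm and 8.59 degrees, less where a joint would pass 70% of its speed; a pose out of reach is approached as far as the arm can. A call with a gripper value outside its range is refused whole. The fingers move at their own pace and stop on an object; the grip force is fixed at half the most. Time passes only in rows, so rows that repeat a pose let the fingers close. It gives the time, the measured TCP pose, the force, the opening and the grip force at its end, in the units of the state.
- read_state(): the state, without advancing time (a new reading comes with each control period).
- camera(name): name is "scene" or "top"; returns a dict with "frame" (480x640x3 uint8, red, green, blue), "fx", "fy", "cx", "cy" (pixels), "origin" and "attitude" of the camera in the world. Camera axes: x right, y down, z forward; pixel columns grow to the right and rows downward; lengths in m; the calibration is good to about 2 mm. A picture is of the moment at which its call begins. There is no depth.
- job_done(): hands the job in; it is judged then, once.
The state is a dict: "time_s": time; "joint_positions": joint angles; "joint_vel": joint speeds; "joint_efforts": joint torques, N m; "tcp_pos": TCP position; "tcp_rot": TCP orientation; "ft_force": force on the tool from outside, world axes, zero at the start; "wrist_torque": the same for the moment, N m; "gripper_width": finger opening in m; "grip_force": force on a finger pad.
Only numpy, scipy, OpenCV 4.12 (cv2) and the standard library are available. Lean on these libraries where they do the work, as an engineer would, in place of code of your own. Each camera call takes 0.05 s, during which the arm holds its last target. There are 200 camera calls.

## Working session

There is one attempt and no reset: what is moved stays moved. The work goes in short steps, Python scripts to look and compute and a tool call to move; the robot and the scene stay as the last step left them, time stands still between calls to the robot, and variables do not carry over. Pictures are saved under pics/ and viewed, at most 10 in all, crops included, and the job is handed in when it is done.

Besides the shell and the picture viewer there is one more tool, called after ">>>" as name(argument=value, ...) on one line, values as JSON. step_arm: Moves the arm, as the interface text tells. Its arguments: {"type":"object","properties":{"deltas":{"type":"array"}},"required":["deltas"]}

```bash
mkdir -p pics; cat > h.py <<'E'
from rig import *
import numpy as np, cv2, json
from scipy.spatial.transform import Rotation as R
def rot(a):
    a=np.array(a,float)
    return a if a.shape==(3,3) else R.from_quat([a[1],a[2],a[3],a[0]]).as_matrix()
def ray(c,u,v):
    d=rot(c['attitude'])@np.array([(u-c['cx'])/c['fx'],(v-c['cy'])/c['fy'],1]); return np.array(c['origin']),d/np.linalg.norm(d)
def atz(c,u,v,z):
    o,d=ray(c,u,v); return o+d*(z-o[2])/d[2]
def tri(c1,p1,c2,p2):
    o,d=ray(c1,*p1);q,e=ray(c2,*p2)
    s,t=np.linalg.lstsq(np.c_[d,-e],q-o,rcond=None)[0]
    a,b=o+s*d,q+t*e; return (a+b)/2,np.linalg.norm(a-b)
def proj(c,p):
    q=rot(c['attitude']).T@(np.array(p)-c['origin']); return [c['fx']*q[0]/q[2]+c['cx'],c['fy']*q[1]/q[2]+c['cy']]
def snap(n):
    c=camera(n); return c
def save(c,f): cv2.imwrite('pics/'+f,cv2.cvtColor(c['frame'],cv2.COLOR_RGB2BGR))
def keep(c,f): np.save(f,c,allow_pickle=True)
def load(f): return np.load(f,allow_pickle=True).item()
E
python3 - <<'E'
from h import *
for n in('scene','top'):
    c=camera(n); save(c,n+'0.png'); keep(c,n+'0.npy'); print(n,c['fx'],c['origin'],c['attitude'])
print(read_state())
E
```

```text
scene 599.3089897158981 [ 1.32796488 -0.26879444  1.34481032] [-0.24722822  0.79028617  0.53182497 -0.17744907]
top 622.9178841719491 [0.30241711 0.02832984 1.50779085] [ 0.04332071 -0.69831037  0.7132612  -0.04176595]
{'time_s': 0.1, 'joint_positions': array([-9.43298865e-01,  4.07313808e-02,  8.39157307e-02, -3.99400755e-04,
       -1.61550969e+00, -3.33688957e-01]), 'joint_vel': array([-1.85816602e-04, -9.70162927e-04,  2.83619855e-03, -5.56972788e-05,
        6.08056852e-04,  7.34108795e-04]), 'joint_efforts': array([-6.10419520e-03, -3.69342649e+01,  3.48282909e+01,  6.95181772e+00,
       -4.56102047e-03,  6.60865624e-06]), 'tcp_pos': array([ 0.17373331, -0.57398514,  0.23039479]), 'tcp_rot': array([-1.76528139e-04, -1.46385069e-01,  9.89227369e-01,  7.70137721e-04]), 'ft_force': array([0.08693723, 0.33777965, 0.38812176]), 'wrist_torque': array([-0.02783451,  0.00765418, -0.0452596 ]), 'grip_force': 0.0, 'gripper_width': 0.08524139531483332}
```

View pics/scene0.png

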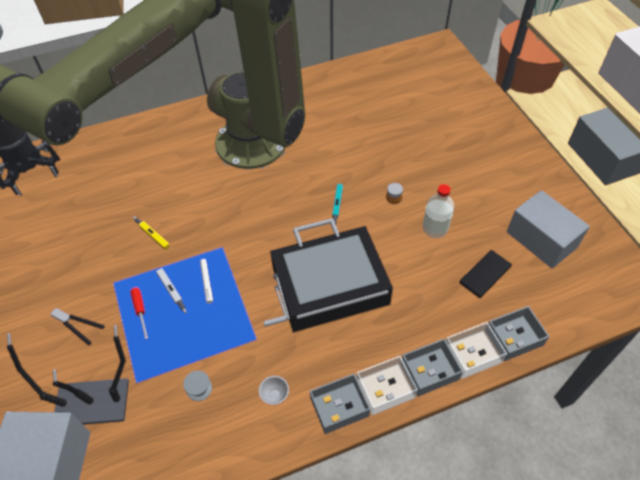

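View pics/top0.png

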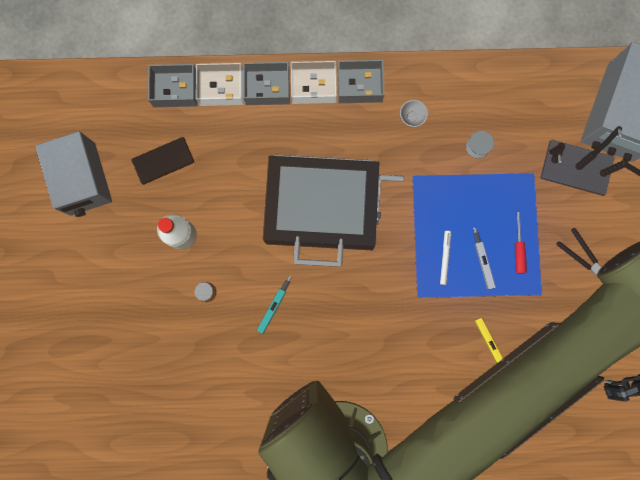

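In the top view the white pen is at (446,258), the red screwdriver at (520,245), and the silver body with a dark nose at (484,262). The yellow and turquoise look-alikes are at (489,340) and (275,305). The silver one on the mat fits driver_mid. The case is at (322,203), its bar at (319,262), the thumb bar at (390,178), the bottle at (175,232) and the jar at (204,292). I'll confirm in enlarged crops.

```bash
python3 - <<'E'
from h import *
a=load('top0.npy')['frame'];b=load('scene0.npy')['frame']
def cr(f,x,y,w,h,s): return cv2.resize(f[y:y+h,x:x+w],None,fx=s,fy=s,interpolation=cv2.INTER_CUBIC)
im=np.vstack([np.hstack([cr(a,255,150,160,125,2.5),cr(a,420,200,80,62,5)[:310]]) if 0 else np.hstack([cr(a,255,145,160,120,2.5),cr(a,430,215,100,75,4)]),
 np.hstack([cr(b,255,210,160,120,2.5),cr(b,120,250,100,75,4)])])
print(im.shape)
cv2.imwrite('pics/crop1.png',im[:,:,::-1])
E
```

```text
(600, 800, 3)
```

View pics/crop1.png

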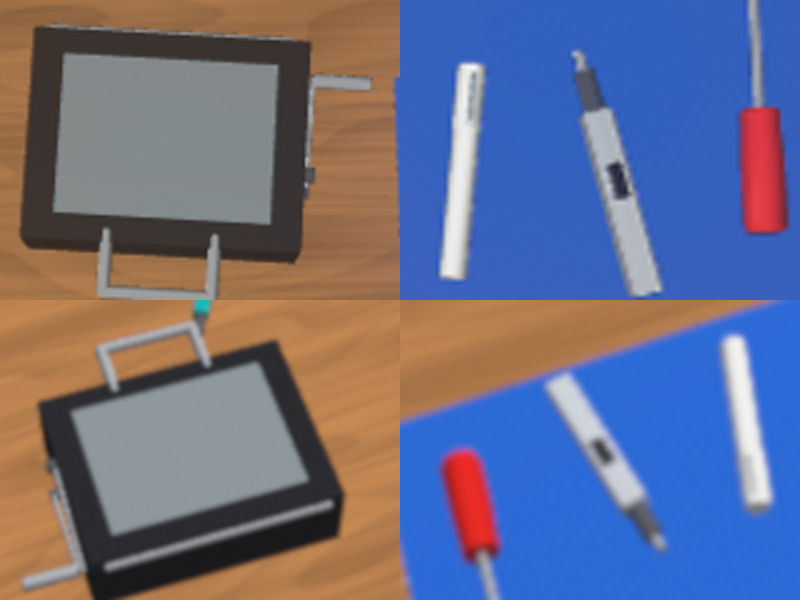

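Confirmed: the silver body with button and dark nose (crop centre 620,180) is the driver. Next I'll triangulate it.

```bash
python3 - <<'E'
from h import *
t=load('top0.npy');s=load('scene0.npy')
P={'barA(-y)':((340.6,263),(295,230)),'barB':((296.2,262.2),(331.8,220.4)),'thumbtip':((403.4,178.6),(265,323.2)),'thumbbase':((381,177),(286,318)),
'noseend':((479,242.5),(179,301.2)),'rear':((491.2,288.7),(160,269.8)),'flux':((204.5,292),(395,187)),'cap':((166,226),(444,190))}
for k,(a,b) in P.items():
    p,e=tri(t,a,s,b); print(k,p.round(4),e.round(4))
for k,q in {'FL':(265.8,240),'FR':(374.5,244.5),'BR':(379,161.5),'BL':(269,156.2)}.items(): print(k,atz(t,*q,.086).round(4))
for k,q in {'barA':(340.6,263),'barB':(296.2,262.2)}.items(): print(k,atz(t,*q,.081).round(4))
for k,q in {'nose':(479,242.5),'rear':(491.2,288.7)}.items(): print(k,atz(t,*q,.019).round(4))
E
```

```text
barA(-y) [ 0.4292 -0.0087  0.0826] 0.0036
barB [0.4337 0.0935 0.0779] 0.0038
thumbtip [ 0.6338 -0.1657  0.0372] 0.0042
thumbbase [ 0.6392 -0.1126  0.0355] 0.0031
noseend [ 0.4777 -0.3465  0.0127] 0.0025
rear [ 0.3657 -0.3699  0.0135] 0.0022
flux [0.3713 0.3114 0.0478] 0.0055
cap [0.5117 0.3734 0.16  ] 0.0033
FL [0.4851 0.1605 0.086 ]
FR [ 0.4693 -0.0892  0.086 ]
BR [ 0.6642 -0.1058  0.086 ]
BL [0.6826 0.151  0.086 ]
barA [ 0.4288 -0.0104  0.081 ]
barB [0.4328 0.0916 0.081 ]
nose [ 0.4767 -0.3462  0.019 ]
rear [ 0.3652 -0.3696  0.019 ]
```

```bash
cat >> h.py <<'E'
C=np.array([.5755,.031,0]);YAW=-.063
def case(x,y,z): return C+R.from_euler('z',YAW).as_matrix()@[x,y,z]
def go(p,yaw=None):
    s=read_state();M=rot(s['tcp_rot']);d=M.T@(np.array(p)-s['tcp_pos'])*100
    r=0
    if yaw is not None:
        a=np.arctan2(M[1,1],M[0,1]); r=-((yaw-a+np.pi/2)%np.pi-np.pi/2)
    print('t',round(s['time_s'],2),'at',s['tcp_pos'].round(4),'cm',d.round(2),'roll',round(r,3),'n',round(np.linalg.norm(d)/5,1))
E
python3 - <<'E'
from h import *
go([.431,.041,.2],YAW+np.pi)
E
```

```text
t 0.1 at [ 0.1737 -0.574   0.2304] cm [-42.44  51.41   3.12] roll -1.214 n 13.3
```

>>> step_arm(deltas=[{"claw":-0.3,"translation":[-3,3.6,0],"roll":-0.1},{"claw":-0.3,"translation":[-6,7.3,0],"roll":-0.2},{"claw":-0.3,"translation":[-9.1,11,0],"roll":-0.3},{"claw":-0.3,"translation":[-12.1,14.7,0],"roll":-0.4},{"claw":-0.3,"translation":[-15.2,18.4,0],"roll":-0.5},{"claw":-0.3,"translation":[-18.2,22,0],"roll":-0.6},{"claw":-0.3,"translation":[-21.2,25.7,0],"roll":-0.7},{"claw":-0.3,"translation":[-24.2,29.4,0],"roll":-0.8}])

```text
time_s: 0.9
tcp_pos: [0.3203, -0.221, 0.2311]
tcp_rot: [0.0, -0.522, 0.853, 0.0]
ft_force: [1.2, 0.1, 0.7]
gripper_width: 0.0298
grip_force: 0.0
```

```bash
python3 - <<'E'
from h import *
go([.431,.041,.14],YAW+np.pi); s=read_state(); print(s['joint_positions'].round(2),s['gripper_width'])
E
```

```text
t 0.9 at [ 0.3203 -0.221   0.2311] cm [-28.36   2.09   9.12] roll -0.41 n 6.0
[-0.08 -0.55 -0.4  -0.   -1.72 -0.4 ] 0.02983052801144087
```

>>> step_arm(deltas=[{"claw":-0.3,"translation":[-4.5,0.3,0],"roll":-0.1},{"claw":-0.3,"translation":[-9,0.7,0],"roll":-0.2},{"claw":-0.3,"translation":[-13.5,1,0.5],"roll":-0.3},{"claw":-0.3,"translation":[-18,1.3,2],"roll":-0.41},{"claw":-0.3,"translation":[-22.5,1.7,4],"roll":-0.41},{"claw":-0.3,"translation":[-26.5,2,6.5],"roll":-0.41},{"claw":-0.3,"translation":[-28.4,2.1,9.1],"roll":-0.41},{"claw":-0.3,"translation":[-28.4,2.1,9.1],"roll":-0.41}])

```text
time_s: 1.7
tcp_pos: [0.4302, 0.0406, 0.1355]
tcp_rot: [-0.004, -0.684, 0.729, 0.002]
ft_force: [0.3, -1.1, -0.2]
gripper_width: 0.0299
grip_force: 0.0
```

```bash
python3 - <<'E'
from h import *
go([.431,.041,.064],YAW+np.pi)
for n in('scene','top'):
    c=camera(n); keep(c,n+'1.npy')
a=load('scene1.npy')['frame'][140:290,240:400];b=load('top1.npy')['frame'][180:330,240:400]
cv2.imwrite('pics/c2.png',cv2.resize(np.hstack([a,b]),None,fx=2.5,fy=2.5,interpolation=2)[:,:,::-1])
E
```

```text
t 1.7 at [0.4302 0.0406 0.1355] cm [-0.06 -0.13  7.15] roll -0.001 n 1.4
```

View pics/c2.png

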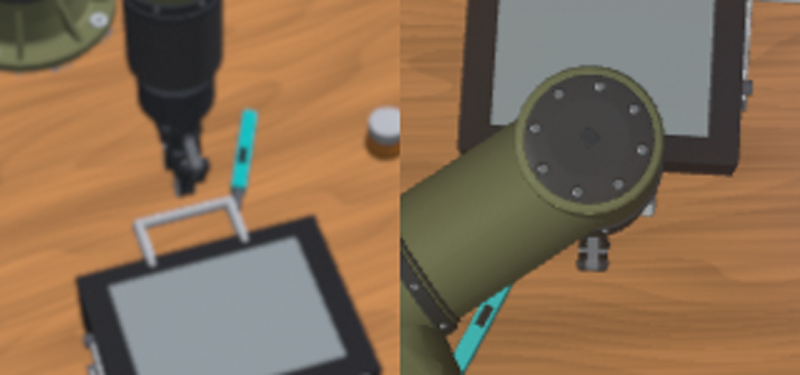

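The gripper stands above and just in front of the bar, between its arms. Descend and pinch.

>>> step_arm(deltas=[{"claw":-0.3,"translation":[0,0,2.5],"roll":0},{"claw":-0.3,"translation":[0,0,5],"roll":0},{"claw":-0.3,"translation":[0,0,7.1],"roll":0},{"claw":-0.3,"translation":[0,0,7.1],"roll":0},{"claw":-1,"translation":[0,0,7.1],"roll":0},{"claw":-1,"translation":[0,0,7.1],"roll":0},{"claw":-1,"translation":[0,0,7.1],"roll":0},{"claw":-1,"translation":[0,0,7.1],"roll":0}])

```text
time_s: 2.6
tcp_pos: [0.4324, 0.0388, 0.0716]
tcp_rot: [0.001, -0.683, 0.731, -0.001]
ft_force: [-5.5, -1.1, 6.0]
gripper_width: 0.0092
grip_force: 58.9
```

```bash
python3 - <<'E'
from h import *
s=read_state();M=rot(s['tcp_rot']);p0=s['tcp_pos']
print(p0,s['gripper_width'],s['ft_force'])
def bar(a): return case(.1-.245*np.cos(a+.0204),0,.076+.245*np.sin(a+.0204))
b0=bar(0);print(b0)
for a in np.r_[np.arange(.085,1.3601,.085),1.36,1.40]: print(round(a,3),(M.T@(bar(a)-b0)*100).round(2))
E
```

```text
[0.43237794 0.03880479 0.07156735] 0.009201383811867763 [-5.52574754 -1.06665422  5.97417278]
[0.43083853 0.04012575 0.08099765]
0.085 [-0.   -0.13 -2.08]
0.17 [-0.   -0.44 -4.14]
0.255 [-0.   -0.93 -6.16]
0.34 [-0.01 -1.58 -8.14]
0.425 [-1.000e-02 -2.400e+00 -1.005e+01]
0.51 [ -0.02  -3.38 -11.89]
0.595 [ -0.02  -4.51 -13.64]
0.68 [ -0.03  -5.78 -15.28]
0.765 [ -0.03  -7.19 -16.81]
0.85 [ -0.04  -8.73 -18.22]
0.935 [ -0.05 -10.38 -19.49]
1.02 [ -0.05 -12.13 -20.62]
1.105 [ -0.06 -13.97 -21.59]
1.19 [ -0.07 -15.89 -22.4 ]
1.275 [ -0.08 -17.87 -23.05]
1.36 [ -0.09 -19.89 -23.53]
1.36 [ -0.09 -19.89 -23.53]
1.4 [ -0.09 -20.86 -23.69]
```

>>> step_arm(deltas=[{"claw":-0.3,"translation":[0,0.1,0],"roll":0},{"claw":-0.3,"translation":[0,0.1,0],"roll":0},{"claw":-0.3,"translation":[0,0.1,0.8],"roll":0},{"claw":-0.3,"translation":[0,0.1,0.8],"roll":0},{"claw":-0.3,"translation":[0,0.1,0.8],"roll":0},{"claw":-1,"translation":[0,0.1,0.8],"roll":0},{"claw":-1,"translation":[0,0.1,0.8],"roll":0},{"claw":-1,"translation":[0,0.1,0.8],"roll":0}])

```text
time_s: 3.4
tcp_pos: [0.4323, 0.0392, 0.062]
tcp_rot: [0.001, -0.683, 0.73, -0.001]
ft_force: [6.5, -1.5, -2.4]
gripper_width: 0.0098
grip_force: 58.4
```

>>> step_arm(deltas=[{"claw":-1,"translation":[0,0,-1],"roll":0},{"claw":-1,"translation":[0,-0.2,-2.5],"roll":0},{"claw":-1,"translation":[0,-0.5,-4.4],"roll":0},{"claw":-1,"translation":[0,-0.95,-6.2],"roll":0},{"claw":-1,"translation":[0,-1.6,-8.1],"roll":0},{"claw":-1,"translation":[0,-2.4,-10],"roll":0},{"claw":-1,"translation":[0,-3.4,-11.9],"roll":0},{"claw":-1,"translation":[0,-4.5,-13.6],"roll":0}])

```text
time_s: 4.2
tcp_pos: [0.4742, 0.0358, 0.1969]
tcp_rot: [-0.003, -0.683, 0.73, 0.002]
ft_force: [-8.4, 0.3, -1.5]
gripper_width: 0.0097
grip_force: 58.3
```

>>> step_arm(deltas=[{"claw":-1,"translation":[0,-1.3,-1.6],"roll":0},{"claw":-1,"translation":[0,-2.7,-3.2],"roll":0},{"claw":-1,"translation":[0,-4.2,-4.6],"roll":0},{"claw":-1,"translation":[0,-5.9,-5.9],"roll":0},{"claw":-1,"translation":[0,-7.6,-7],"roll":0},{"claw":-1,"translation":[0,-9.5,-8],"roll":0},{"claw":-1,"translation":[0,-11.4,-8.8],"roll":0},{"claw":-1,"translation":[0,-13.4,-9.4],"roll":0}])

```text
time_s: 5.0
tcp_pos: [0.6093, 0.0251, 0.2954]
tcp_rot: [-0.0, -0.683, 0.731, -0.002]
ft_force: [-8.3, -2.5, 13.2]
gripper_width: 0.0091
grip_force: 63.1
```

```bash
python3 - <<'E'
from h import *
c=camera('scene'); keep(c,'scene2.npy'); s=read_state(); print(s['tcp_pos'],s['ft_force'])
p=s['tcp_pos']; h=case(.1,0,.076)+[.0015,0,0]; print(np.arctan2(p[2]+.019-h[2],np.hypot(*(h-p)[:2]))-.0204, np.linalg.norm(p+[0,0,.019]-h))
E
```

```text
[0.61174236 0.02493719 0.29553515] [-8.13592578 -4.18483438 15.59973006]
1.2841262126667177 0.24724841300605432
```

>>> step_arm(deltas=[{"claw":-1,"translation":[0,-0.6,-0.3],"roll":0},{"claw":-1,"translation":[0,-1.2,-0.5],"roll":0},{"claw":-1,"translation":[0,-1.7,-0.6],"roll":0},{"claw":-1,"translation":[0,-2.1,-0.7],"roll":0},{"claw":-1,"translation":[0,-2.1,-0.7],"roll":0},{"claw":-1,"translation":[0,-2.1,-0.7],"roll":0}])

```text
time_s: 5.65
tcp_pos: [0.6299, 0.0235, 0.2999]
tcp_rot: [-0.001, -0.682, 0.731, -0.001]
ft_force: [-3.8, -5.6, 4.2]
gripper_width: 0.0099
grip_force: 63.2
```

```bash
python3 - <<'E'
from h import *
c=camera('scene'); keep(c,'scene3.npy'); d=camera('top'); keep(d,'top3.npy'); s=read_state(); print(s['tcp_pos'],s['ft_force'])
p=s['tcp_pos']; h=case(.1,0,.076)+[.0015,0,0]; print(np.arctan2(p[2]+.019-h[2],np.hypot(*(h-p)[:2]))-.0204, np.linalg.norm(p+[0,0,.019]-h))
a=cv2.resize(c['frame'][150:350,230:430],None,fx=2,fy=2,interpolation=2);b=cv2.resize(d['frame'][100:300,240:440],None,fx=2,fy=2,interpolation=2)
cv2.imwrite('pics/c3.png',np.hstack([a,b])[:,:,::-1])
E
```

```text
[0.62980003 0.02352566 0.29984749] [-4.25439033 -5.99954648  4.52773973]
1.359157798198684 0.24735691194964332
```

View pics/c3.png

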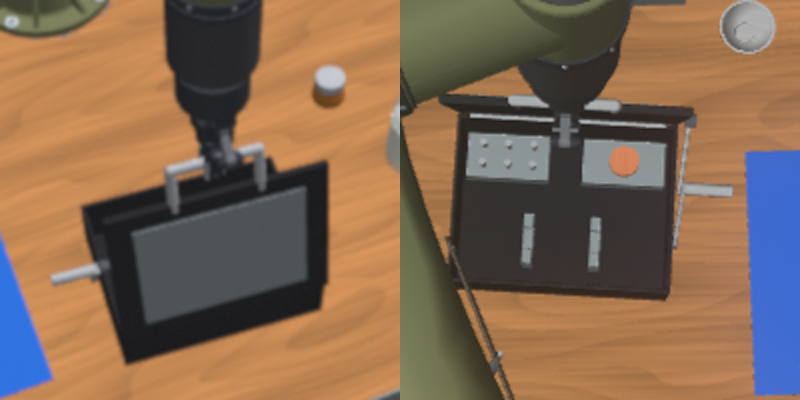

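The lid is up at about 1.36 and the rests are visible at top px (304,220) and (337,222). I'll push slightly to the stop, ease back and release.

>>> step_arm(deltas=[{"claw":-1,"translation":[0,-0.4,-0.1],"roll":0},{"claw":-1,"translation":[0,-0.7,-0.1],"roll":0},{"claw":-1,"translation":[0,-0.7,-0.1],"roll":0},{"claw":-1,"translation":[0,-0.7,-0.1],"roll":0}])

```text
time_s: 6.15
tcp_pos: [0.6326, 0.0232, 0.3003]
tcp_rot: [-0.006, -0.683, 0.731, 0.002]
ft_force: [-25.2, -2.4, 6.9]
gripper_width: 0.0097
grip_force: 63.7
```

```bash
python3 - <<'E'
from h import *
d=camera('top'); keep(d,'top4.npy')
c=camera('scene'); keep(c,'scene4.npy')
for n,z in(('thumb locked',.113),('straight',.1056)):
    x=.005 if z>.11 else .022
    for y in(-.145,-.192): print(n,y,np.round(proj(d,case(x,y,z))),np.round(proj(c,case(x,y,z))))
b=cv2.resize(d['frame'][140:260,290:430],None,fx=3,fy=3,interpolation=2);a=cv2.resize(c['frame'][220:340,240:360],None,fx=3,fy=3,interpolation=2)
cv2.imwrite('pics/c4.png',np.hstack([b,a])[:,:,::-1])
s=read_state();print(s['tcp_pos'],s['ft_force'])
E
```

```text
thumb locked -0.145 [385. 198.] [273. 280.]
thumb locked -0.192 [406. 199.] [254. 285.]
straight -0.145 [385. 192.] [275. 287.]
straight -0.192 [405. 192.] [256. 293.]
[0.6325231  0.02315522 0.30033826] [-24.44491957  -3.70073275   7.02821186]
```

View pics/c4.png

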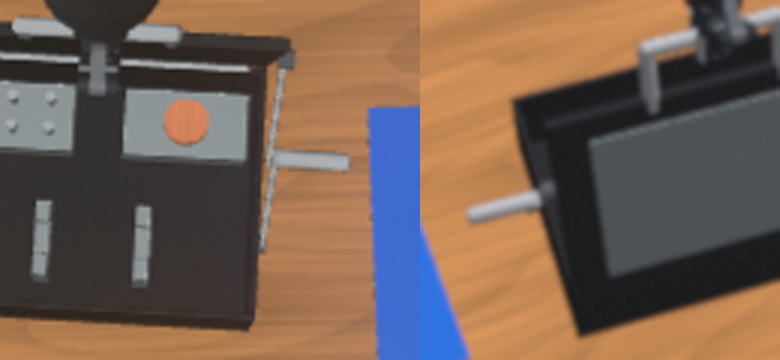

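Thumb bar tip is at top (406,194), scene (257,292): straight, under tension. Ease back so the spring can take it over.

>>> step_arm(deltas=[{"claw":-1,"translation":[0,0.3,0],"roll":0},{"claw":-1,"translation":[0,0.5,0.1],"roll":0},{"claw":-1,"translation":[0,0.6,0.1],"roll":0},{"claw":-1,"translation":[0,0.6,0.1],"roll":0},{"claw":-1,"translation":[0,0.6,0.1],"roll":0},{"claw":-1,"translation":[0,0.8,0.1],"roll":0},{"claw":-1,"translation":[0,1.0,0.2],"roll":0},{"claw":-1,"translation":[0,1.0,0.2],"roll":0}])

```text
time_s: 7.05
tcp_pos: [0.6269, 0.0238, 0.2992]
tcp_rot: [-0.001, -0.682, 0.731, -0.001]
ft_force: [-3.3, -5.6, 5.3]
gripper_width: 0.01
grip_force: 63.3
```

```bash
cat >> h.py <<'E'
def thumb():
    # thumb tip row/col in top view: light pixels near the expected circle, outside the stay
    d=camera('top'); keep(d,'topT.npy'); best=[]
    g=d['frame'].astype(int)
    for a in np.arange(.0,1.4,.02):
        v=[]
        for y in np.linspace(-.155,-.185,12):
            u,w=proj(d,case(-.03+.107*np.cos(a),y,.012+.107*np.sin(a)+.004)); q=g[int(round(w)),int(round(u))]; v.append(q.max()-q.min())
        best.append((np.mean(v),a))
    best.sort(); a=best[0][1]; print('thumb angle',round(a,2),'sat',round(best[0][0],1),'(locked 1.235, straight 1.064, folded .24)', [round(b[1],2) for b in best[:4]])
    return d
E
python3 - <<'E'
from h import *
thumb(); s=read_state();print(s['tcp_pos'],s['ft_force'])
E
```

```text
thumb angle 1.16 sat 2.8 (locked 1.235, straight 1.064, folded .24) [np.float64(1.16), np.float64(1.26), np.float64(1.18), np.float64(1.24)]
[0.62688499 0.02375927 0.29927304] [-3.58513081 -5.02819115  5.5988634 ]
```

>>> step_arm(deltas=[{"claw":-1,"translation":[0,0.3,0.1],"roll":0},{"claw":-1,"translation":[0,0.5,0.1],"roll":0},{"claw":-1,"translation":[0,0.7,0.2],"roll":0},{"claw":-1,"translation":[0,0.8,0.2],"roll":0},{"claw":-1,"translation":[0,0.8,0.2],"roll":0}])

```text
time_s: 7.6
tcp_pos: [0.6203, 0.0244, 0.2978]
tcp_rot: [0.001, -0.682, 0.731, -0.002]
ft_force: [2.3, -5.5, 5.5]
gripper_width: 0.0097
grip_force: 63.3
```

```bash
python3 - <<'E'
from h import *
d=thumb(); s=read_state();print(s['tcp_pos'],s['ft_force'])
E
```

```text
thumb angle 1.24 sat 3.3 (locked 1.235, straight 1.064, folded .24) [np.float64(1.24), np.float64(1.34), np.float64(1.26), np.float64(1.32)]
[0.62026726 0.02430479 0.29780677] [ 2.73277447 -6.62607603  5.69211383]
```

Locked. Release and lift off.

>>> step_arm(deltas=[{"claw":-0.7,"translation":[0,0,0],"roll":0},{"claw":-0.4,"translation":[0,0,0],"roll":0},{"claw":-0.3,"translation":[0,0,0],"roll":0},{"claw":-0.3,"translation":[0,0,-1],"roll":0},{"claw":-0.3,"translation":[0,0,-3],"roll":0},{"claw":-0.3,"translation":[0,0,-6],"roll":0},{"claw":-0.3,"translation":[0,2,-8],"roll":0},{"claw":-0.3,"translation":[0,6,-8],"roll":0}])

```text
time_s: 8.45
tcp_pos: [0.5607, 0.0307, 0.3769]
tcp_rot: [0.0, -0.683, 0.731, -0.001]
ft_force: [-0.2, 1.0, 1.0]
gripper_width: 0.0294
grip_force: 0.0
```

```bash
python3 - <<'E'
from h import *
d=thumb()
t=load('top0.npy')
# driver: body mid
m=(np.array([.4767,-.3462])+[.3652,-.3696])/2; print(m)
go([*m,.12],.207+np.pi/2)
# rests from top4 (offset crop) at z .05
d4=load('top4.npy')
f=d4['frame'][195:250,295:350]; cv2.imwrite('pics/c5.png',cv2.resize(f,None,fx=10,fy=10,interpolation=2)[:,:,::-1])
E
```

```text
thumb angle 1.24 sat 4.1 (locked 1.235, straight 1.064, folded .24) [np.float64(1.24), np.float64(1.32), np.float64(1.26), np.float64(1.3)]
[ 0.42095 -0.3579 ]
t 8.5 at [0.5553 0.0302 0.3781] cm [39.64 10.85 25.75] roll 1.297 n 9.7
```

View pics/c5.png

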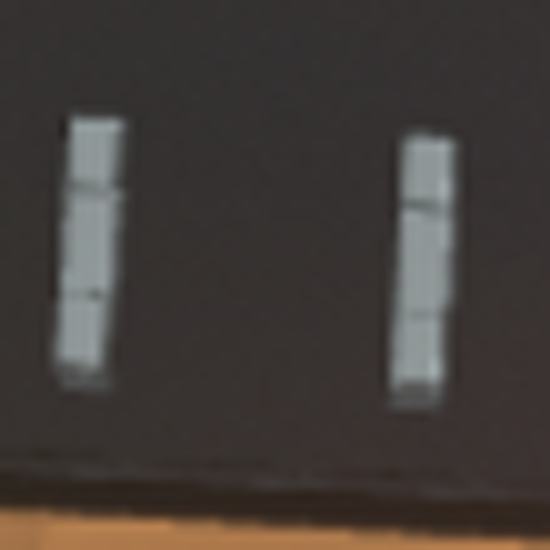

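```bash
python3 - <<'E'
from h import *
d=load('top4.npy')
P=[atz(d,294.55+u/10,194.55+v/10,z) for u,v,z in((88,241,.05),(423,260,.05),(89.5,241,.045),(425,260,.045))]
for p in P: print(p.round(4))
m=(P[0]+P[1])/2; e=P[0]-P[1]; print('mid',m.round(4),'len',np.linalg.norm(e).round(4),'yaw',-np.arctan2(e[0],e[1]).round(3))
print('case frame', (R.from_euler('z',-YAW).as_matrix()@(m-C)).round(4))
go([.421,-.358,.12],.207+np.pi/2)
E
```

```text
[0.5388 0.0744 0.05  ]
[ 0.5326 -0.0049  0.05  ]
[0.5396 0.0742 0.045 ]
[ 0.5333 -0.0055  0.045 ]
mid [0.5357 0.0347 0.05  ] len 0.0795 yaw -0.079
case frame [-0.04    0.0012  0.05  ]
t 8.5 at [0.5553 0.0302 0.3781] cm [39.65 10.85 25.75] roll 1.297 n 9.7
```

>>> step_arm(deltas=[{"claw":0.0,"translation":[0,5,0],"roll":0.1},{"claw":0.0,"translation":[4,8,0],"roll":0.2},{"claw":0.0,"translation":[8,10,0],"roll":0.3},{"claw":0.0,"translation":[12.5,11,0],"roll":0.4},{"claw":0.0,"translation":[17,11,0],"roll":0.52},{"claw":0.0,"translation":[21.5,11,1],"roll":0.65},{"claw":0.0,"translation":[26,11,3],"roll":0.8},{"claw":0.0,"translation":[30,11,6],"roll":0.95}])

```text
time_s: 9.3
tcp_pos: [0.4297, -0.2635, 0.3169]
tcp_rot: [0.002, -0.27, 0.963, -0.001]
ft_force: [2.4, 0.6, -0.2]
gripper_width: 0.043
grip_force: 0.0
```

```bash
python3 - <<'E'
from h import *
go([.421,-.358,.10],.207+np.pi/2)
E
```

```text
t 9.3 at [ 0.4297 -0.2635  0.3169] cm [ 5.71 -7.56 21.7 ] roll 0.34 n 4.7
```

>>> step_arm(deltas=[{"claw":0.0,"translation":[1,-1.5,4.5],"roll":0.1},{"claw":0.0,"translation":[2,-3,9],"roll":0.2},{"claw":0.0,"translation":[3.5,-4.5,13.5],"roll":0.34},{"claw":0.0,"translation":[4.7,-6,18],"roll":0.34},{"claw":0.0,"translation":[5.7,-7.6,21.7],"roll":0.34},{"claw":0.0,"translation":[5.7,-7.6,21.7],"roll":0.34},{"claw":0.0,"translation":[5.7,-7.6,21.7],"roll":0.34}])

```text
time_s: 10.0
tcp_pos: [0.4212, -0.3563, 0.0986]
tcp_rot: [-0.001, -0.107, 0.994, -0.0]
ft_force: [0.2, 0.1, 2.4]
gripper_width: 0.0423
grip_force: 0.0
```

```bash
python3 - <<'E'
from h import *
go([.421,-.358,.005],.207+np.pi/2)
c=camera('scene');d=camera('top')
a=cv2.resize(c['frame'][220:320,100:220],None,fx=3.3,fy=3.3,interpolation=2);b=cv2.resize(d['frame'][210:310,420:540],None,fx=3.3,fy=3.3,interpolation=2)
cv2.imwrite('pics/c6.png',np.hstack([a,b])[:,:,::-1])
E
```

```text
t 10.0 at [ 0.4212 -0.3563  0.0986] cm [ 0.05 -0.17  9.36] roll 0.006 n 1.9
```

View pics/c6.png

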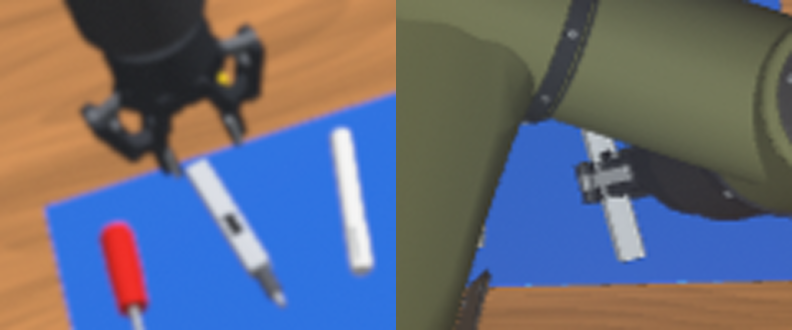

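The fingers straddle the body in the middle. Descend and grip.

>>> step_arm(deltas=[{"claw":0.0,"translation":[0,-0.2,4],"roll":0},{"claw":0.0,"translation":[0,-0.2,7],"roll":0},{"claw":0.0,"translation":[0,-0.2,9.3],"roll":0},{"claw":0.0,"translation":[0,-0.2,9.3],"roll":0},{"claw":-1,"translation":[0,-0.2,9.3],"roll":0},{"claw":-1,"translation":[0,-0.2,9.3],"roll":0},{"claw":-1,"translation":[0,-0.2,9.3],"roll":0},{"claw":-1,"translation":[0,-0.2,9.3],"roll":0}])

```text
time_s: 10.9
tcp_pos: [0.4237, -0.3587, 0.0086]
tcp_rot: [0.002, -0.107, 0.994, -0.001]
ft_force: [0.6, 2.8, 6.8]
gripper_width: 0.0163
grip_force: 61.5
```

>>> step_arm(deltas=[{"claw":-1,"translation":[0,0,-1],"roll":0},{"claw":-1,"translation":[0,0,-3],"roll":0},{"claw":-1,"translation":[0,0,-6],"roll":0},{"claw":-1,"translation":[0,0,-9],"roll":-0.1},{"claw":-1,"translation":[0,0,-12],"roll":-0.2},{"claw":-1,"translation":[0,0,-15],"roll":-0.3},{"claw":-1,"translation":[0,0,-15],"roll":-0.3}])

```text
time_s: 11.6
tcp_pos: [0.4235, -0.3594, 0.162]
tcp_rot: [0.003, -0.255, 0.967, -0.004]
ft_force: [-1.4, 0.5, -0.1]
gripper_width: 0.0161
grip_force: 60.6
```

```bash
python3 - <<'E'
from h import *
go([.46,.032,.17],-.07+np.pi)
c=camera('scene');d=camera('top');keep(c,'scene7.npy');keep(d,'top7.npy')
a=cv2.resize(c['frame'][190:290,100:220],None,fx=3.3,fy=3.3,interpolation=2);b=cv2.resize(d['frame'][210:310,420:540],None,fx=3.3,fy=3.3,interpolation=2)
cv2.imwrite('pics/c7.png',np.hstack([a,b])[:,:,::-1])
E
```

```text
t 11.6 at [ 0.4235 -0.3594  0.162 ] cm [-22.5   32.23  -0.97] roll -0.985 n 7.9
```

View pics/c7.png

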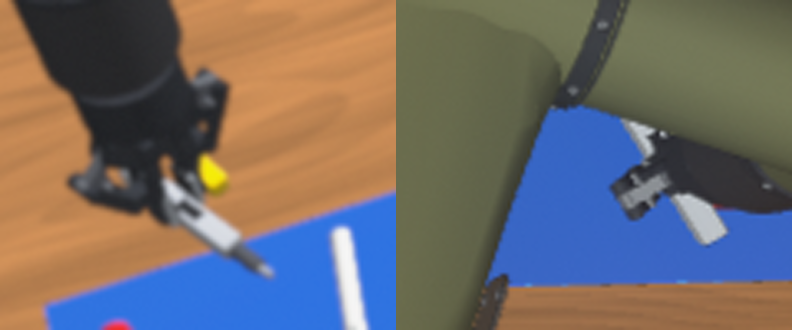

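The driver is firmly held just off mid-body. Carry it to the case.

>>> step_arm(deltas=[{"claw":-1,"translation":[-2.5,3.5,-1],"roll":-0.13},{"claw":-1,"translation":[-5,7.5,-2],"roll":-0.26},{"claw":-1,"translation":[-8,11.5,-2],"roll":-0.39},{"claw":-1,"translation":[-10.8,15.5,-2],"roll":-0.52},{"claw":-1,"translation":[-13.6,19.5,-2],"roll":-0.65},{"claw":-1,"translation":[-16.5,23.6,-2],"roll":-0.78},{"claw":-1,"translation":[-19.3,27.6,-2],"roll":-0.9},{"claw":-1,"translation":[-22.2,31.7,-2],"roll":-0.98}])

```text
time_s: 12.5
tcp_pos: [0.4585, 0.0289, 0.1747]
tcp_rot: [-0.0, -0.681, 0.733, 0.0]
ft_force: [0.8, -0.1, -0.3]
gripper_width: 0.0161
grip_force: 60.6
```

```bash
python3 - <<'E'
from h import *
go([.536,.0375,.11],-.07+np.pi)
E
```

```text
t 12.5 at [0.4585 0.0289 0.1747] cm [-1.42 -7.67  6.46] roll -0.003 n 2.0
```

>>> step_arm(deltas=[{"claw":-1,"translation":[-0.7,-3,1],"roll":0},{"claw":-1,"translation":[-1.2,-6,3],"roll":0},{"claw":-1,"translation":[-1.4,-7.7,5],"roll":0},{"claw":-1,"translation":[-1.4,-7.7,6.4],"roll":0},{"claw":-1,"translation":[-1.4,-7.7,6.4],"roll":0},{"claw":-1,"translation":[-1.4,-7.7,6.4],"roll":0}])

```text
time_s: 13.1
tcp_pos: [0.5367, 0.0347, 0.1115]
tcp_rot: [-0.0, -0.679, 0.734, -0.0]
ft_force: [0.8, 0.4, -0.2]
gripper_width: 0.0162
grip_force: 60.6
```

```bash
python3 - <<'E'
from h import *
go([.536,.0375,.048],-.07+np.pi)
thumb()
E
```

```text
t 13.1 at [0.5367 0.0347 0.1115] cm [-0.27  0.09  6.35] roll -0.007 n 1.3
thumb angle 1.32 sat 3.6 (locked 1.235, straight 1.064, folded .24) [np.float64(1.32), np.float64(1.24), np.float64(1.26), np.float64(1.3)]
```

>>> step_arm(deltas=[{"claw":-1,"translation":[-0.2,0,1.5],"roll":0},{"claw":-1,"translation":[-0.2,0,3],"roll":0},{"claw":-1,"translation":[-0.2,0,4.5],"roll":0},{"claw":-1,"translation":[-0.2,0,5.5],"roll":0},{"claw":-1,"translation":[-0.2,0,6.2],"roll":0},{"claw":-1,"translation":[-0.2,0,6.3],"roll":0},{"claw":-1,"translation":[-0.2,0,6.3],"roll":0}])

```text
time_s: 13.85
tcp_pos: [0.5374, 0.0371, 0.0484]
tcp_rot: [0.0, -0.679, 0.734, -0.0]
ft_force: [0.9, -0.6, -0.3]
gripper_width: 0.0162
grip_force: 60.6
```

>>> step_arm(deltas=[{"claw":-1,"translation":[0,0,0.15],"roll":0},{"claw":-1,"translation":[0,0,0.3],"roll":0},{"claw":-1,"translation":[0,0,0.3],"roll":0}])

```text
time_s: 14.15
tcp_pos: [0.5378, 0.0372, 0.0466]
tcp_rot: [0.001, -0.679, 0.734, -0.0]
ft_force: [-1.7, -0.0, 5.1]
gripper_width: 0.016
grip_force: 61.2
```

Seated at the expected height with 5 N. Release and lift.

>>> step_arm(deltas=[{"claw":-0.6,"translation":[0,0,0.0],"roll":0},{"claw":-0.3,"translation":[0,0,0],"roll":0},{"claw":-0.2,"translation":[0,0,0],"roll":0},{"claw":-0.2,"translation":[0,0,-1],"roll":0},{"claw":-0.2,"translation":[0,0,-4],"roll":0},{"claw":-0.2,"translation":[0,0.5,-8],"roll":0},{"claw":-0.2,"translation":[0,4,-11],"roll":0},{"claw":-0.2,"translation":[0,9,-13],"roll":0}])

```text
time_s: 14.95
tcp_pos: [0.4514, 0.0434, 0.1766]
tcp_rot: [0.001, -0.679, 0.734, -0.001]
ft_force: [-1.1, 1.4, 1.5]
gripper_width: 0.0338
grip_force: 0.0
```

>>> step_arm(deltas=[{"claw":-1,"translation":[3,3,-3],"roll":0},{"claw":-1,"translation":[7,4,-5],"roll":0},{"claw":-1,"translation":[12,4,-5],"roll":0},{"claw":-1,"translation":[17,4,-5],"roll":0},{"claw":-1,"translation":[21,4,-5],"roll":0}])

```text
time_s: 15.45
tcp_pos: [0.3944, -0.1647, 0.2252]
tcp_rot: [0.001, -0.679, 0.734, -0.001]
ft_force: [0.8, 0.9, 0.0]
gripper_width: 0.0001
grip_force: 0.0
```

```bash
python3 - <<'E'
from h import *
d=thumb(); keep(d,'top8.npy')
for z in(.058,): print('expected body ends px',[np.round(proj(d,[*p,z]),1) for p in ((case(-.04,.0575,0)[:2]),(case(-.04,-.0575,0)[:2]))])
cv2.imwrite('pics/c8.png',cv2.resize(d['frame'][140:270,255:425],None,fx=4.6,fy=4.6,interpolation=2)[:,:,::-1])
go(case(-.045,-.187,.23),YAW+np.pi)
E
```

```text
thumb angle 1.24 sat 3.6 (locked 1.235, straight 1.064, folded .24) [np.float64(1.24), np.float64(1.32), np.float64(1.26), np.float64(1.28)]
expected body ends px [array([296.2, 218.1]), array([345. , 220.1])]
t 15.5 at [ 0.3934 -0.1688  0.2248] cm [ -2.62 -12.37  -0.52] roll -0.018 n 2.5
```

View pics/c8.png

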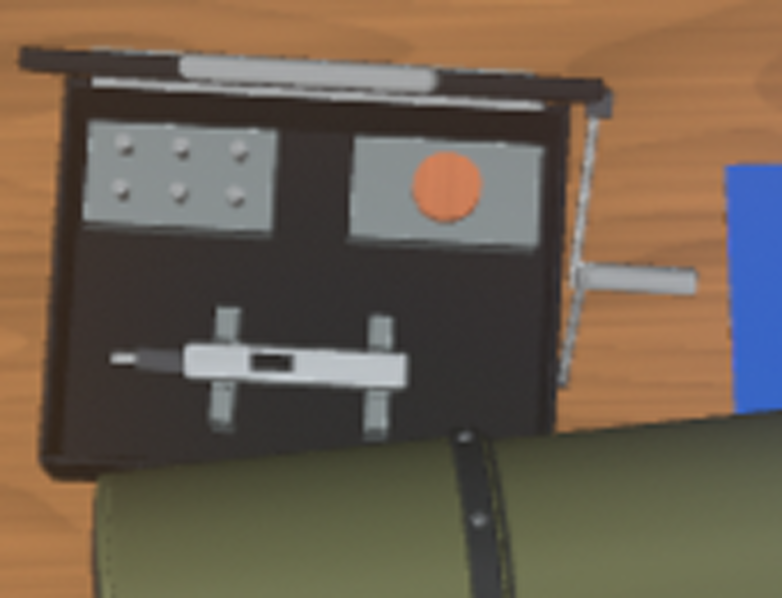

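Driver lies across both notches (body ends at crop 183 and 408, about 3 mm off centre along y), and the thumb bar is at crop (580–697, 280), locked. Go to the thumb bar.

>>> step_arm(deltas=[{"claw":-1,"translation":[-1,-4,0],"roll":0},{"claw":-1,"translation":[-2,-8,0],"roll":0},{"claw":-1,"translation":[-2.6,-10.9,0],"roll":-0.02},{"claw":-1,"translation":[-2.6,-10.9,4],"roll":-0.02},{"claw":-1,"translation":[-2.6,-10.9,8],"roll":-0.02},{"claw":-1,"translation":[-2.6,-10.9,12],"roll":-0.02},{"claw":-1,"translation":[-2.6,-10.9,15],"roll":-0.02},{"claw":-1,"translation":[-2.6,-10.9,15],"roll":-0.02}])

```text
time_s: 16.3
tcp_pos: [0.5029, -0.1447, 0.0694]
tcp_rot: [-0.003, -0.686, 0.727, 0.003]
ft_force: [-0.1, -0.5, -0.0]
gripper_width: 0.0001
grip_force: 0.0
```

```bash
python3 - <<'E'
from h import *
s=read_state(); print((R.from_euler('z',-YAW).as_matrix()@(s['tcp_pos']-C)).round(4),s['ft_force'])
go(case(-.025,-.187,.076),YAW+np.pi); thumb()
E
```

```text
[-0.0614 -0.1799  0.0694] [-0.07425081 -0.51926571 -0.04895006]
t 16.3 at [ 0.5029 -0.1447  0.0694] cm [ 0.73 -3.63 -0.7 ] roll 0.006 n 0.8
thumb angle 0.68 sat 21.2 (locked 1.235, straight 1.064, folded .24) [np.float64(0.68), np.float64(0.7), np.float64(0.72), np.float64(0.74)]
```

>>> step_arm(deltas=[{"claw":-1,"translation":[0.5,-1,-0.7],"roll":0},{"claw":-1,"translation":[0.5,-2,-0.7],"roll":0},{"claw":-1,"translation":[0.5,-3,-0.7],"roll":0},{"claw":-1,"translation":[0.5,-4,-0.7],"roll":0},{"claw":-1,"translation":[0.5,-4.6,-0.7],"roll":0},{"claw":-1,"translation":[0.5,-4.6,-0.7],"roll":0}])

```text
time_s: 16.95
tcp_pos: [0.5518, -0.1526, 0.0804]
tcp_rot: [-0.0, -0.687, 0.727, 0.0]
ft_force: [-1.4, -0.4, 0.6]
gripper_width: -0.0001
grip_force: 0.2
```

>>> step_arm(deltas=[{"claw":-1,"translation":[0,-0.6,0],"roll":0},{"claw":-1,"translation":[0,-1.2,0],"roll":0},{"claw":-1,"translation":[0,-1.8,0.2],"roll":0},{"claw":-1,"translation":[0,-2.4,0.4],"roll":0},{"claw":-1,"translation":[0,-3.0,0.7],"roll":0},{"claw":-1,"translation":[0,-3.0,0.7],"roll":0}])

```text
time_s: 17.55
tcp_pos: [0.5816, -0.1544, 0.0727]
tcp_rot: [-0.0, -0.687, 0.727, 0.0]
ft_force: [-0.1, -0.6, 0.3]
gripper_width: -0.0001
grip_force: 0.0
```

```bash
python3 - <<'E'
from h import *
s=read_state(); print((R.from_euler('z',-YAW).as_matrix()@(s['tcp_pos']-C)).round(4),s['ft_force'])
c=camera('scene'); keep(c,'scene9.npy')
# thumb tip in scene view along circle
g=c['frame'].astype(int)
for a in np.arange(.5,1.4,.05):
    v=[(lambda q:int(q.max()-q.min()))(g[tuple(np.round(proj(c,case(-.03+.107*np.cos(a),y,.012+.107*np.sin(a)))).astype(int)[::-1])]) for y in(-.145,-.15,-.155,-.16,-.165)]
    print(round(a,2),v)
E
```

```text
[ 0.0178 -0.1846  0.0727] [-0.068728   -0.62177178  0.30437499]
0.5 [115, 114, 117, 115, 111]
0.55 [118, 120, 119, 117, 113]
0.6 [119, 117, 115, 110, 111]
0.65 [114, 108, 108, 106, 107]
0.7 [109, 113, 112, 115, 114]
0.75 [116, 115, 116, 116, 117]
0.8 [21, 43, 69, 43, 68]
0.85 [8, 8, 8, 7, 5]
0.9 [3, 5, 5, 4, 7]
0.95 [43, 71, 95, 78, 100]
1.0 [30, 111, 115, 113, 109]
1.05 [34, 114, 119, 119, 115]
1.1 [37, 107, 116, 117, 117]
1.15 [108, 110, 112, 110, 79]
1.2 [106, 106, 107, 107, 74]
1.25 [105, 105, 105, 93, 33]
1.3 [102, 103, 102, 62, 3]
1.35 [104, 101, 82, 52, 1]
```

>>> step_arm(deltas=[{"claw":-1,"translation":[0,-0.6,0.5],"roll":0},{"claw":-1,"translation":[0,-1.2,1.0],"roll":0},{"claw":-1,"translation":[0,-1.6,1.3],"roll":0},{"claw":-1,"translation":[0,-1.6,1.3],"roll":0}])

```text
time_s: 18.0
tcp_pos: [0.5975, -0.1553, 0.0599]
tcp_rot: [-0.0, -0.687, 0.727, 0.0]
ft_force: [0.5, 0.2, -1.2]
gripper_width: 0.0001
grip_force: 0.0
```

```bash
cat >> h.py <<'E'
def thumb2(name='s.npy'):
    s=read_state(); print(s['time_s'],(R.from_euler('z',-YAW).as_matrix()@(s['tcp_pos']-C)).round(4),s['ft_force'].round(1))
    c=camera('scene'); keep(c,name); g=c['frame'].astype(int); L=[]
    for a in np.arange(.1,1.4,.03):
        v=[np.ptp(g[tuple(np.round(proj(c,case(-.03+.107*np.cos(a),y,.012+.107*np.sin(a)))).astype(int)[::-1])]) for y in(-.145,-.15,-.155,-.16,-.165)]
        if max(v)<35: L.append(round(a,2))
    print('grey at',L)
E
python3 -c "
from h import *
thumb2()"
```

```text
18.0 [ 0.0337 -0.1846  0.0599] [ 0.5  0.2 -1.2]
grey at [np.float64(0.61), np.float64(0.64), np.float64(0.67), np.float64(0.7), np.float64(1.3), np.float64(1.33), np.float64(1.36), np.float64(1.39)]
```

Folding on its own. Retreat and let the lid sink.

>>> step_arm(deltas=[{"claw":-1,"translation":[0,3,0],"roll":0},{"claw":-1,"translation":[1,6,-2],"roll":0},{"claw":-1,"translation":[3,9,-6],"roll":0},{"claw":-1,"translation":[5,10,-10],"roll":0},{"claw":-1,"translation":[7,12,-14],"roll":0},{"claw":-1,"translation":[7,12,-14],"roll":0},{"claw":-1,"translation":[7,12,-14],"roll":0},{"claw":-1,"translation":[7,12,-14],"roll":0}])

```text
time_s: 18.85
tcp_pos: [0.4736, -0.218, 0.2]
tcp_rot: [0.0, -0.687, 0.727, 0.0]
ft_force: [-0.6, 0.6, -0.4]
gripper_width: 0.0002
grip_force: 0.0
```

>>> step_arm(deltas=[{"claw":-1,"translation":[0,0,0],"roll":0},{"claw":-1,"translation":[0,0,0],"roll":0},{"claw":-1,"translation":[0,0,0],"roll":0},{"claw":-1,"translation":[0,0,0],"roll":0},{"claw":-1,"translation":[0,0,0],"roll":0},{"claw":-1,"translation":[0,0,0],"roll":0},{"claw":-1,"translation":[0,0,0],"roll":0},{"claw":-1,"translation":[0,0,0],"roll":0}])

```text
time_s: 19.65
tcp_pos: [0.4735, -0.2184, 0.2009]
tcp_rot: [0.0, -0.687, 0.727, 0.0]
ft_force: [-0.4, 0.1, 0.4]
gripper_width: 0.0003
grip_force: 0.0
```

>>> step_arm(deltas=[{"claw":-1,"translation":[0,0,0],"roll":0},{"claw":-1,"translation":[0,0,0],"roll":0},{"claw":-1,"translation":[0,0,0],"roll":0},{"claw":-1,"translation":[0,0,0],"roll":0},{"claw":-1,"translation":[0,0,0],"roll":0},{"claw":-1,"translation":[0,0,0],"roll":0},{"claw":-1,"translation":[0,0,0],"roll":0},{"claw":-1,"translation":[0,0,0],"roll":0}])

```text
time_s: 20.45
tcp_pos: [0.4735, -0.2184, 0.2009]
tcp_rot: [0.0, -0.687, 0.727, 0.0]
ft_force: [-0.2, -0.9, -0.1]
gripper_width: -0.0
grip_force: 0.0
```

>>> step_arm(deltas=[{"claw":-1,"translation":[0,0,0],"roll":0},{"claw":-1,"translation":[0,0,0],"roll":0},{"claw":-1,"translation":[0,0,0],"roll":0},{"claw":-1,"translation":[0,0,0],"roll":0},{"claw":-1,"translation":[0,0,0],"roll":0},{"claw":-1,"translation":[0,0,0],"roll":0},{"claw":-1,"translation":[0,0,0],"roll":0},{"claw":-1,"translation":[0,0,0],"roll":0}])

```text
time_s: 21.25
tcp_pos: [0.4735, -0.2183, 0.2008]
tcp_rot: [-0.0, -0.687, 0.727, 0.0]
ft_force: [0.4, 0.5, 0.2]
gripper_width: 0.0002
grip_force: 0.0
```

```bash
python3 - <<'E'
from h import *
thumb2('end.npy'); c=load('end.npy'); a=load('scene0.npy')
x,y=270,220
d=np.abs(c['frame'][215:330,262:395].astype(int)-a['frame'][215:330,262:395]).max(2); print('diff px vs start',(d>40).sum(),d.size,d.mean())
E
```

```text
21.25 [-0.0861 -0.2553  0.2008] [0.4 0.5 0.2]
grey at [np.float64(0.22), np.float64(0.25), np.float64(0.28), np.float64(0.31)]
diff px vs start 0 15295 4.338280483818242
```

>>> step_arm(deltas=[{"claw":-1,"translation":[0,0,0],"roll":0},{"claw":-1,"translation":[0,0,0],"roll":0},{"claw":-1,"translation":[0,0,0],"roll":0},{"claw":-1,"translation":[0,0,0],"roll":0},{"claw":-1,"translation":[0,0,0],"roll":0},{"claw":-1,"translation":[0,0,0],"roll":0},{"claw":-1,"translation":[0,0,0],"roll":0},{"claw":-1,"translation":[0,0,0],"roll":0}])

```text
time_s: 22.1
tcp_pos: [0.4735, -0.2184, 0.2008]
tcp_rot: [-0.0, -0.687, 0.727, 0.0]
ft_force: [1.4, -0.4, -0.2]
gripper_width: 0.0
grip_force: 0.0
```

```bash
python3 - <<'E'
from h import *
c=camera('scene');a=load('scene0.npy');e=load('end.npy')
f=lambda q:cv2.cvtColor(q['frame'][212:262,280:350],cv2.COLOR_RGB2GRAY).astype(np.float32)
print([cv2.phaseCorrelate(f(a),f(q),cv2.createHanningWindow((70,50),cv2.CV_32F)) for q in(e,c)])
print('px for bar at .03 rad', np.subtract(proj(a,case(-.145,0,.0884)),proj(a,case(-.145,0,.081))))
print(job_done())
E
```

```text
[((-0.015968470784500255, -0.014186615517306933), 0.8782479169633653), ((-0.024084996713646944, 0.020146539392275287), 0.8800249449412028)]
px for bar at .03 rad [-0.08459735 -1.69051753]
the job is handed in; nothing more can be done
None
```

The job is handed in at about 22 s: the driver was seen lying across both notches before closing, and the lid then sank shut with the stay folded, the bar back within 0.03 px of its starting position (0.03 rad would show as about 1.7 px); no verdict was returned, and I did not look at the bottle or jar again at the end.

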